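# Comb the stirring rods into the drying rack

## Robot

A 6-joint arm with a two-finger parallel gripper is mounted at the origin on the work surface. World frame = base frame: x ahead of the robot, y to its left, z up, the work surface at z = 0. Lengths are in mm, angles in degrees, forces in N, time in s.
With the tool pointing down it reaches from about 350 to 975 mm from the base axis. Payload 17.4 kg.
Tool frame: the origin (TCP) lies at the very end of the fingers, on their centre line; the grasp point (between the pads) lies 19 mm behind it; z points along the fingers, y is the line along which they close (so a half turn about z gives the same grasp; the last joint's range is limited). The gripper opens to 85 mm and grips with 20 to 120 N. Pads are 22 mm wide; open, the fingers measure 114 mm over their backs; the gripper's body (76 mm by 85 mm) begins 54 mm behind the grasp point. The pads swing forward as they close: fully open they stand 13 mm farther back than shut.
Start: joints at [72.72, 6.646, 82.598, -0, 90.757, -2.166], TCP at [176.015, 651.653, 231.303] pointing down, gripper open.
Joint ranges: [-162.19, 162.19], [-47.58, 125.68], [4.15, 143.07], [-65.23, 245.23], [0.69, 171.88], [-170.13, 170.13]. Speed limits (degrees/s): [108.29, 108.29, 127.2, 180, 180, 180].

## Interface

Orientations are given as [roll, pitch, yaw] about the fixed x, y, z axes, in that order (R = Rz(yaw) Ry(pitch) Rx(roll)).
In Python, from workcell import manip gives the robot as it stands.
- The arm moves only by the shell command python3 -m handwheel [FORCE], which reads ROWS from standard input. ROWS is a JSON list of rows, 1 to 10 of them, each written [[dx, dy, dz], [rx, ry, rz], opening]: dx, dy, dz in mm, then a rotation vector rx, ry, rz in degrees, then the finger opening in mm; each row shifts and turns the commanded pose from where the row before left it, along the tool's axes as they then stand; what a row does not reach is not made up. A row lasts 1/8 s, in which the tool goes at most 62.5 mm and 10.7 degrees, less where a joint would pass 70% of its speed; a pose out of reach is approached as far as the arm can. The fingers move at their own pace and stop on an object; FORCE is the grip in N (left out, the last holds). Time passes only in rows, so rows that do not move let the fingers close. It prints the time, the measured TCP pose, the force, the opening and the grip force at its end. Input that does not fit is refused with a message, and nothing moves.
- manip.get_obs(): the state, without advancing time (a new reading comes with each control period).
- manip.camera(name): name is "side" or "top" or "wrist"; returns a dict with "img" (480x640x3 uint8, red, green, blue), "fx", "fy", "cx", "cy" (pixels), "k1" (the pictures are not rectified: a ray, as slopes to the right and down, at radius r is drawn at 1 + k1 r^2 times it, then the intrinsics apply), "cam_to_world" (4x4, takes a point from camera to world coordinates). Camera axes: x right, y down, z forward; pixel columns grow to the right and rows downward; lengths in mm; the calibration is good to about 2 mm. A picture is of the moment at which its call begins. There is no depth.
- manip.close_job(): hands the job in; it is judged then, once.
The state is a dict: "time": time; "qpos": joint angles; "qvel": joint speeds; "tau": joint torques, N m; "tool_pos": TCP position; "orientation": TCP orientation; "force": force on the tool from outside, world axes, zero at the start; "moment": the same for the moment, N m; "width": finger opening in mm; "gripper_force": force on a finger pad.
Only numpy, scipy, OpenCV 4.12 (cv2) and the standard library are available. Lean on these libraries where they do the work, as an engineer would, in place of code of your own. Each camera call takes 0.05 s, during which the arm holds its last target. There are 200 camera calls.

## Task

Take the orange-handled rake from its grey cradle and comb it across the white grooved rack, from the red end to the far end, with its teeth resting on the rack's rails and pressing only lightly, so that the four blue stirring rods come to lie parallel, each down in a groove; if a rod catches, ease back rather than force it. Move the rods with the rake alone, never the fingers; then stand the rake back in its cradle and let go, leaving everything else on the bench alone.

Things in the scene. Friction and masses are not known exactly. Their poses are not given: they have to be found in the camera images.
- rack: Drying rack fixed to the bench: steel stand with a white pan, x = -128 (red end) to +136 mm, y = -81 to 81 mm. Origin on the bench under the pan's tilt pivot; local x across the grooves (to the far end), y along them, z up. 12 grooves 15 mm wide, 12.5 deep, 130 long between 3 mm ribs, centres x = -83, -65 .. +115 mm.
- rack_rails (a point): Point on the rack's x = 0, y = 0, 46.5 mm over the bench, where the flush plane of rib tops, aprons and two 16 mm wide rails (along x, at y = +-65 to 81 mm) passes. The pan is rigid but set on a stiff pivot along y (16.5 mm below) at an unknown drain slope, to 0.05 rad either way; no reading shows it, it must be felt. Short springs under the pivot let it sink 1 mm per 10 N; never over 15 N.
- rack_red (a point): Middle of the flat red apron (x = -128 to -94 mm, flush with the ribs, free of rods) where the comb stroke starts: x = -117 mm on the rack, given as if the pan were level; with the drain slope the real surface is up to 6 mm higher or lower.
- rack_far (a point): End of the comb stroke: x = +112 mm on the rack, given as if the pan were level; with the drain slope the real surface is up to 6 mm higher or lower.
- rake: Rake, 0.2 to 0.3 kg: aluminium bar 150 mm long (local y), 14 thick (x), six teeth under it (the outer two rubber-soled, 20 mm high, the inner 2 mm shorter), and an upright orange grip 20 (x) by 44 (y) mm, 30 to 92 mm above the feet. Origin: centre of the feet. Gripped across x. Parallel to the rack and centred on y = 0, its outer teeth (to y = +-75 mm) slide on the rails; seated rods pass beneath.
- cradle: Grey cradle of the rake, fixed to the bench, 50 x 180 x 20 mm. Origin on the bench at its centre. It has an open-topped slot 20 mm wide (x) and 160 mm long (y), 14 mm deep, its floor 6 mm above the bench; the rake stands upright in it, axes parallel, its origin 6 mm above the cradle's.
- flask: Glass conical flask, 80 mm across, 105 mm tall, bystander; origin under its centre.
- reagent: Amber bottle with black cap, 60 mm across, 130 mm tall, bystander; origin under its centre.
- wash: White bottle with red cap, 66 mm across, 150 mm tall, bystander; origin under its centre.
- cuvettes: Green cuvette rack with cuvettes 60 x 110 x 44 mm, bystander; origin under its centre.
- jar: White jar with blue lid, 70 mm across, 70 mm tall, bystander; origin under its centre.
- spatula: Lab spatula lying on the bench, 170 mm long, bystander; origin under its centre.
- rod1: Blue hexagonal plastic stirring rod, 10 mm across flats (11.5 mm over corners), 85 mm long along its local x, about 20 g; origin at its centre. Lies loose and askew on the ribs at first; down in a groove its top is below the rib tops. It may catch between rake and rib: drawing the rake back a few mm frees it; pushed on with over 30 N it counts as forced.
- rod2: Blue hexagonal plastic stirring rod, 10 mm across flats (11.5 mm over corners), 85 mm long along its local x, about 20 g; origin at its centre. Lies loose and askew on the ribs at first; down in a groove its top is below the rib tops. It may catch between rake and rib: drawing the rake back a few mm frees it; pushed on with over 30 N it counts as forced.
- rod3: Blue hexagonal plastic stirring rod, 10 mm across flats (11.5 mm over corners), 85 mm long along its local x, about 20 g; origin at its centre. Lies loose and askew on the ribs at first; down in a groove its top is below the rib tops. It may catch between rake and rib: drawing the rake back a few mm frees it; pushed on with over 30 N it counts as forced.
- rod4: Blue hexagonal plastic stirring rod, 10 mm across flats (11.5 mm over corners), 85 mm long along its local x, about 20 g; origin at its centre. Lies loose and askew on the ribs at first; down in a groove its top is below the rib tops. It may catch between rake and rib: drawing the rake back a few mm frees it; pushed on with over 30 N it counts as forced.
Things that resemble listed ones, but are neither listed nor needed, are in the scene too. Leave any purple or yellow look-alike of the rod3 alone.

How it is judged (in metres and radians):
On the way, in this order (a step that is already met when the one before it is completed fails the run):
1. the rake's teeth rest on the rack at its red end (x of rake in the frame of rack below -0.095 m and contact force between rake and rack above 0.8 N and y of rake in the frame of rack between -0.03 and 0.03 m), for 0.1 s.
2. the teeth rest on the rack as the rake passes its middle (x of rake in the frame of rack between -0.03 and 0.03 m and contact force between rake and rack above 0.8 N and y of rake in the frame of rack between -0.03 and 0.03 m), for 0.1 s.
3. the teeth rest on the rack near its far end (x of rake in the frame of rack above 0.085 m and contact force between rake and rack above 0.8 N and y of rake in the frame of rack between -0.03 and 0.03 m), for 0.1 s.
At the end, for the whole second after the job is handed in: All four rods lie at rest down in the grooves (centres below the rib tops, within 0.1 rad of the grooves, within 30 mm of their mid-length); the rake stands released in its cradle (within 12 mm of its centre, 0.1 rad of its direction, feet in the slot, upright within 0.12 rad) (angle between the x axis of each of rod1, rod2, rod3, rod4 and the y axis of rack, either way round below 0.1 rad and z of rod1 in the frame of rack between 0.03 and 0.0458 m and x of rod1 in the frame of rack between -0.095 and 0.13 m and y of rod1 in the frame of rack between -0.03 and 0.03 m and linear speed of each of rod1, rod2, rod3, rod4, rake below 0.03 m/s and z of rod2 in the frame of rack between 0.03 and 0.0458 m and x of rod2 in the frame of rack between -0.095 and 0.13 m and y of rod2 in the frame of rack between -0.03 and 0.03 m and z of rod3 in the frame of rack between 0.03 and 0.0458 m and x of rod3 in the frame of rack between -0.095 and 0.13 m and y of rod3 in the frame of rack between -0.03 and 0.03 m and z of rod4 in the frame of rack between 0.03 and 0.0458 m and x of rod4 in the frame of rack between -0.095 and 0.13 m and y of rod4 in the frame of rack between -0.03 and 0.03 m and horizontal distance between rake and cradle below 0.012 m and z of rake in the frame of cradle below 0.01 m and angle between rake's own z axis and vertical below 0.12 rad and angle between the y axis of rake and the y axis of cradle, either way round below 0.1 rad); the robot touches nothing.
It fails at once if the rake presses on the rack with more than 15 N (contact force between rake and rack above 15 N).
It fails at once if the rake forces a caught rod with more than 30 N (contact force between rake and rod1 above 30 N or contact force between rake and rod2 above 30 N or contact force between rake and rod3 above 30 N or contact force between rake and rod4 above 30 N).
It fails at once if the fingers touch a rod (contact force between the fingers and rod1 above 0.3 N or contact force between the fingers and rod2 above 0.3 N or contact force between the fingers and rod3 above 0.3 N or contact force between the fingers and rod4 above 0.3 N).
It fails at once if a bystander is moved by more than 20 mm (distance of any of flask, reagent, wash, cuvettes, jar, spatula from where it was at the start of the episode above 0.02 m).
It also fails if it takes over 72 s, if anything falls off the work surface, if the arm or the gripper's body presses on something with over 40 N, if the wrist force passes 120 N, or if a joint passes its speed limit or range.

## Working session

There is one attempt and no reset: what is moved stays moved. The work goes in short steps, Python scripts to look and compute and a shell command to move; the robot and the scene stay as the last step left them, time stands still between calls to the robot, and variables do not carry over. Pictures are saved under pics/ and viewed, at most 10 in all, crops included, and the job is handed in when it is done.

```bash
mkdir -p pics; ls
cat > h.py <<'E'
import numpy as np, cv2
from workcell import manip
def snap(n,f):
    c=manip.camera(n); np.save(f'pics/{f}.npy',c,allow_pickle=True); cv2.imwrite(f'pics/{f}.png',c['img'][:,:,::-1]); return c
def load(f): return np.load(f'pics/{f}.npy',allow_pickle=True).item()
def ray(c,uv):
    K=np.array([[c['fx'],0,c['cx']],[0,c['fy'],c['cy']],[0,0,1.]])
    d=(np.array(uv,float)-[c['cx'],c['cy']])/[c['fx'],c['fy']]
    s=d.copy()
    for _ in range(30): s=d/(1+c['k1']*(s@s))
    T=np.array(c['cam_to_world']); return T[:3,3],T[:3,:3]@np.r_[s,1]
def onz(c,uv,z):
    o,d=ray(c,uv); return o+d*(z-o[2])/d[2]
def proj(c,p):
    T=np.array(c['cam_to_world']); q=T[:3,:3].T@(np.array(p,float)-T[:3,3]); s=q[:2]/q[2]
    s=s*(1+c['k1']*(s@s)); return np.array([c['fx']*s[0]+c['cx'],c['fy']*s[1]+c['cy']])
E
python3 - <<'E'
from h import *
for n in('top','side'):
    c=snap(n,n+'0'); print(n,c['fx'],c['k1'],np.round(c['cam_to_world'],3).tolist())
o=manip.get_obs(); print(o)
E
```

```text
pics
top 526.7133320247237 -0.003176902568569674 [[0.017, -0.999, 0.042, 506.129], [-1.0, -0.016, 0.009, -31.167], [-0.008, -0.042, -0.999, 987.69], [0.0, 0.0, 0.0, 1.0]]
side 580.7687299072502 0.06247577186317052 [[0.691, -0.503, 0.519, -94.606], [-0.723, -0.477, 0.5, -632.637], [-0.003, -0.721, -0.693, 922.247], [0.0, 0.0, 0.0, 1.0]]
{'time': 0.1, 'qpos': array([ 7.27206190e+01,  6.67213637e+00,  8.26321439e+01,  4.42314712e-04,
        9.07567316e+01, -2.16729499e+00]), 'qvel': array([-0.08204571, -0.03436295, -0.21149401, -0.0368258 , -0.01739462,
       -0.03654253]), 'tau': array([ 2.77618194e-03, -7.33662057e+01, -6.33782387e+01,  1.97822379e-05,
        5.38660213e-03, -6.63635205e-05]), 'tool_pos': array([175.95048382, 651.48589296, 230.62461105]), 'orientation': array([-1.79939049e+02, -2.74927437e-03,  1.64887918e+02]), 'force': array([ 0.54820549,  0.25645002, -0.03804063]), 'moment': array([0.01461938, 0.00425862, 0.01459613]), 'gripper_force': 0.0, 'width': 85.62831536318394}
```

View pics/top0.png

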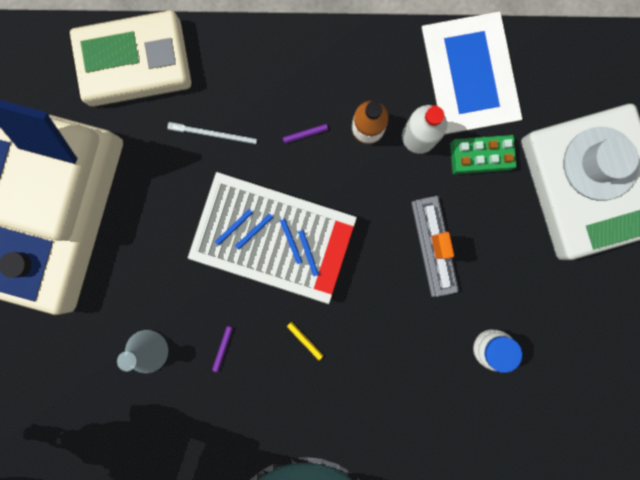

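View pics/side0.png

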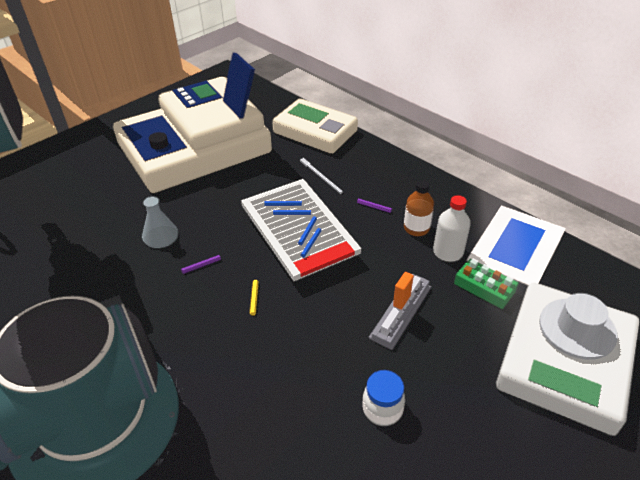

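Top view: the rack's red end is at (335,260) and its far end at (205,215). The four blue rods are at (234,227), (255,231), (291,240) and (309,253). The cradle and rake are at (435,246) with the orange grip at (443,245).

Look-alikes for the rake and grip: the amber bottle (370,122) and the red cap (434,116). For the cradle: the balance (600,180) and the box (130,55). For the rods: purple (305,133), purple (222,349) and yellow (305,341), all on the bench. I choose the orange grip standing in the grey slotted block.

```bash
cat > m.py <<'E'
from h import *
c=load('top0'); im=c['img'].astype(int); hsv=cv2.cvtColor(c['img'],cv2.COLOR_RGB2HSV)
def roi(m,x0,x1,y0,y1):
    z=np.zeros(m.shape,np.uint8); z[y0:y1,x0:x1]=m[y0:y1,x0:x1]; return z
def wr(m,z,name):
    P=np.argwhere(m>0)[:,::-1]; W=np.array([onz(c,p,z)[:2] for p in P],np.float32)
    r=cv2.minAreaRect(W); B=cv2.boxPoints(r); print(name,'n',len(P),'ctr',np.round(r[0],1),'size',np.round(r[1],1),'ang',round(r[2],2)); return W,r
m=roi(im.max(2)>110,180,365,165,310); W,r=wr(m,46.5,'rack')
red=roi((im[:,:,0]>150)&(im[:,:,1]<80),310,365,210,310); wr(red,46.5,'red')
m=roi(im.max(2)>60,405,465,190,305); wr(m,20,'cradle@20')
al=roi((im.min(2)>170),405,465,190,305); wr(al,38,'bar@40')
og=roi((im[:,:,0]>150)&(im[:,:,2]<90),425,460,220,270); wr(og,98,'grip@98')
bl=roi((hsv[:,:,0]>100)&(hsv[:,:,0]<125)&(hsv[:,:,1]>150)&(hsv[:,:,2]>80),190,350,190,290)
n,l,s,ct=cv2.connectedComponentsWithStats(bl)
for i in range(1,n):
    if s[i,4]>30: wr((l==i).astype(np.uint8),52,'rod')
for n,p in dict(fl=(147,360),jar=(495,355),reag=(370,135)).items(): print(n,np.round(onz(c,p,0)))
cv2.imwrite('pics/crop.png',cv2.resize(np.hstack([c['img'][180:310,390:480],load('side0')['img'][255:385,350:450]])[:,:,::-1],None,fx=4,fy=4,interpolation=2))
E
python3 m.py
```

```text
rack n 13650 ctr [549.   66.4] size [266.6 165. ] ang 73.03
red n 1264 ctr [515.  -44.6] size [ 32.5 124.8] ang 73.11
cradle@20 n 2934 ctr [ 539.4 -233. ] size [183.6  59.1] ang 12.47
bar@40 n 476 ctr [ 538.1 -231.5] size [149.2  15.6] ang 12.28
grip@98 n 446 ctr [ 536.7 -226.9] size [43.6 30.8] ang 12.25
rod n 223 ctr [565.9 134.4] size [ 9.1 81.9] ang 44.16
rod n 223 ctr [559.2  98.3] size [ 9. 82.] ang 43.98
rod n 224 ctr [542.2  32. ] size [81.4  8.9] ang 22.88
rod n 229 ctr [521.9   0.8] size [81.5  9. ] ang 19.46
fl [318. 299.   0.]
jar [ 339. -348.    0.]
reag [ 748. -111.    0.]
```

View pics/crop.png

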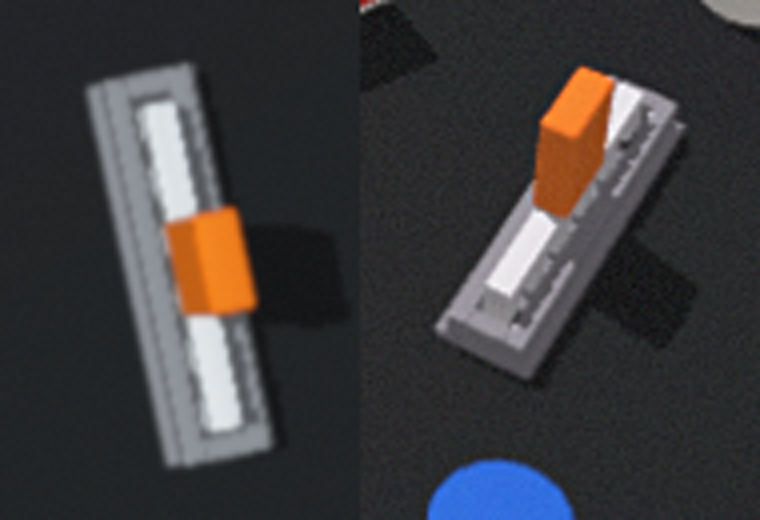

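The crop shows the orange upright grip on an aluminium bar with teeth, standing in the grey slotted cradle, so this is the rake. Next I rotate the tool to the rake's yaw (12.3°) and then travel over to it.

```bash
echo '[[[0,0,0],[0,0,10.2],60],[[0,0,0],[0,0,10.2],60],[[0,0,0],[0,0,10.2],60],[[0,0,0],[0,0,10.2],60],[[0,0,0],[0,0,10.2],60],[[0,0,0],[0,0,10.2],60],[[0,0,0],[0,0,10.2],60],[[0,0,0],[0,0,10.2],60],[[0,0,0],[0,0,10.2],60],[[0,0,0],[0,0,10.2],60]]' | python3 -m handwheel 40
echo '[[[0,0,0],[0,0,10.2],60],[[0,0,0],[0,0,10.2],60],[[0,0,0],[0,0,10.2],60],[[0,0,0],[0,0,10.2],60],[[0,0,0],[0,0,9.8],60],[[0,0,0],[0,0,0],60]]' | python3 -m handwheel
cat > t.py <<'E'
# tool-axis displacement to a world target: python3 t.py x y z [yaw]
import sys; from h import *; from scipy.spatial.transform import Rotation as R
o=manip.get_obs(); r=R.from_euler('xyz',o['orientation'],degrees=True)
a=[float(v) for v in sys.argv[1:]]
print('pos',o['tool_pos'].round(2),'rpy',o['orientation'].round(2),'F',o['force'].round(2),'t',round(o['time'],2),'w',round(o['width'],1),'g',round(o['gripper_force'],1))
print('tool d',r.inv().apply(np.array(a[:3])-o['tool_pos']).round(2))
if len(a)>3: print('rotvec',(r.inv()*R.from_euler('xyz',[180,0,a[3]],degrees=True)).as_rotvec(degrees=True).round(2))
E
python3 t.py 538 -233 180 12.3
```

```text
time: 1.35
tool_pos: [176.0, 651.5, 230.8]
orientation: [180.0, 0.0, 62.5]
force: [0.6, 0.4, 1.0]
width: 60.2
gripper_force: 0.0
time: 2.1
tool_pos: [176.0, 651.6, 230.9]
orientation: [180.0, 0.0, 12.3]
force: [-0.6, -0.7, 0.4]
width: 60.1
gripper_force: 0.0
pos [175.99 651.56 230.93] rpy [1.7997e+02 2.0000e-02 1.2340e+01] F [-0.55 -0.71  0.42] t 2.1 w 60.1 g 0.0
tool d [164.67 941.45  51.35]
rotvec [0.03 0.02 0.04]
```

```bash
echo '[[[9.7,55.4,0],[0,0,0],60],[[9.7,55.4,0],[0,0,0],60],[[9.7,55.4,0],[0,0,0],60],[[9.7,55.4,0],[0,0,0],60],[[9.7,55.4,0],[0,0,0],60],[[9.7,55.4,0],[0,0,0],60],[[9.7,55.4,0],[0,0,0],60],[[9.7,55.4,0],[0,0,0],60],[[9.7,55.4,0],[0,0,0],60],[[9.7,55.4,0],[0,0,0],60]]' | python3 -m handwheel >/dev/null
echo '[[[9.7,55.4,0],[0,0,0],60],[[9.7,55.4,0],[0,0,0],60],[[9.7,55.4,0],[0,0,0],60],[[9.7,55.4,0],[0,0,0],60],[[9.7,55.4,0],[0,0,0],60],[[9.7,55.4,0],[0,0,0],60],[[9.5,55,0],[0,0,0],60],[[0,0,0],[0,0,0],60]]' | python3 -m handwheel
python3 - <<'E'
from h import *
c=snap('wrist','w1'); print(np.round(c['cam_to_world'],3).tolist(),c['fx'],c['k1'])
E
python3 t.py 538 -233 180 12.3
```

```text
time: 4.35
tool_pos: [537.6, -235.9, 230.0]
orientation: [-179.9, 0.1, 12.4]
force: [0.7, 0.8, -0.3]
width: 60.0
gripper_force: 0.0
[[0.214, -0.925, -0.313, 618.132], [-0.977, -0.203, -0.068, -217.927], [-0.0, 0.32, -0.947, 372.637], [0.0, 0.0, 0.0, 1.0]] 344.28149952617173 -0.021534931697528358
pos [ 537.22 -234.24  230.36] rpy [-1.7994e+02  8.0000e-02  1.2400e+01] F [ 0.51 -0.03 -1.05] t 4.4 w 60.1 g 0.0
tool d [ 1.1  -0.99 50.36]
rotvec [-0.06  0.08  0.1 ]
```

View pics/w1.png

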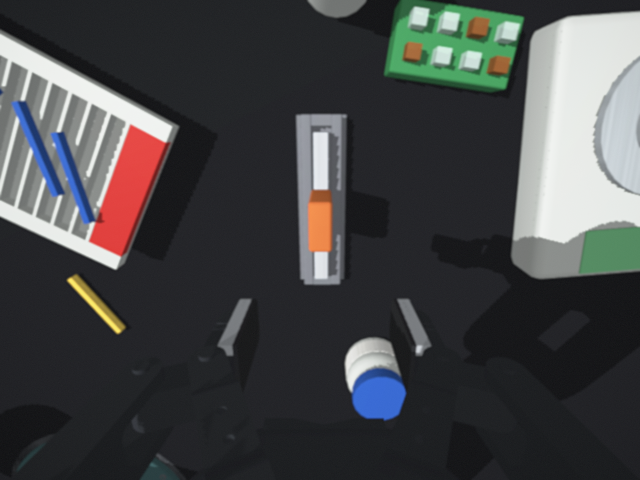

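The wrist view shows the grip at (319,222), the bar at (321,200) and the cradle outline from (297,115) to (347,284). All of it is upright and unobstructed, so I measure from here.

```bash
python3 - <<'E'
from h import *
c=load('w1'); im=c['img'].astype(int)
def wr(m,z,name,box):
    q=np.zeros(m.shape,bool); x0,x1,y0,y1=box; q[y0:y1,x0:x1]=m[y0:y1,x0:x1]
    W=np.array([onz(c,p,z)[:2] for p in np.argwhere(q)[:,::-1]],np.float32); r=cv2.minAreaRect(W)
    print(name,len(W),np.round(r[0],1),np.round(r[1],1),round(r[2],2))
wr(im.min(2)>75,20,'cradle20',(285,360,105,290))
wr(im.min(2)>185,36,'bar36',(300,340,120,285))
wr((im[:,:,0]>225)&(im[:,:,2]<120),98,'griptop',(300,340,180,260))
wr((im[:,:,0]>150)&(im[:,:,2]<120),98,'gripall',(300,340,180,260))
for p in((297,115),(347,115),(303,284),(341,284)): print(np.round(onz(c,p,20),1))
E
python3 t.py 538 -233 51 12.3
```

```text
cradle20 7233 [ 539.7 -231.5] [180.4  48.9] 12.18
bar36 1117 [ 538.9 -231.6] [149.2  13.1] 12.52
griptop 976 [ 539.1 -231. ] [40.8 16.6] 11.57
gripall 1310 [ 543.5 -230.4] [53.  19.2] 12.74
[ 622.  -190.4   20. ]
[ 632.3 -237.5   20. ]
[ 447.3 -231.1   20. ]
[ 456.5 -273.    20. ]
pos [ 537.22 -234.24  230.36] rpy [-1.7994e+02  8.0000e-02  1.2400e+01] F [ 0.51 -0.03 -1.05] t 4.4 w 60.1 g 0.0
tool d [  1.27  -0.84 179.36]
rotvec [-0.06  0.08  0.1 ]
```

```bash
echo '[[[2.3,-2.2,40],[0,0,0],60],[[0,0,45],[0,0,0],60],[[0,0,45],[0,0,0],60],[[0,0,30],[0,0,0],60],[[0,0,19],[0,0,0],60],[[0,0,0],[0,0,0],60]]' | python3 -m handwheel ; python3 t.py 539 -231.5 51 12.4
```

```text
time: 5.15
tool_pos: [538.6, -229.7, 51.7]
orientation: [-179.9, 0.1, 12.4]
force: [0.2, 0.6, 0.1]
width: 60.1
gripper_force: 0.0
pos [ 538.63 -229.74   51.73] rpy [-1.7995e+02  6.0000e-02  1.2390e+01] F [0.17 0.58 0.09] t 5.15 w 60.1 g 0.0
tool d [-0.01  1.79  0.73]
rotvec [-0.05  0.06 -0.01]
```

```bash
echo '[[[0,1.5,0],[0,0,0],60],[[0,0,0],[0,0,0],10],[[0,0,0],[0,0,0],10],[[0,0,0],[0,0,0],10],[[0,0,0],[0,0,0],10],[[0,0,0],[0,0,0],10]]' | python3 -m handwheel 60; python3 t.py 539 -231.5 51 12.4
```

```text
time: 5.9
tool_pos: [539.6, -232.2, 53.1]
orientation: [180.0, -0.0, 12.3]
force: [-1.6, 0.3, 6.5]
width: 19.3
gripper_force: 59.0
pos [ 539.64 -232.18   53.05] rpy [ 1.7996e+02 -4.0000e-02  1.2290e+01] F [-1.57  0.3   6.46] t 5.9 w 19.3 g 59.0
tool d [-0.48 -0.81  2.05]
rotvec [ 0.04 -0.04 -0.11]
```

```bash
echo '[[[0,0,-25],[0,0,0],10],[[0,0,-30],[0,0,0],10],[[0,0,-30],[0,0,0],10],[[0,0,0],[0,0,10],10],[[0,0,0],[0,0,10],10],[[0,0,0],[0,0,9.4],10],[[0,0,0],[0,0,0],10]]' | python3 -m handwheel; python3 t.py 514.2 -47.4 137 -17
```

```text
time: 6.78
tool_pos: [539.2, -231.9, 137.0]
orientation: [-180.0, 0.0, -17.1]
force: [0.4, -0.7, -1.9]
width: 19.2
gripper_force: 58.9
pos [ 539.2  -231.9   137.02] rpy [-1.7999e+02  3.0000e-02 -1.7060e+01] F [ 0.42 -0.72 -1.87] t 6.78 w 19.2 g 58.9
tool d [-7.8040e+01 -1.6904e+02  8.0000e-02]
rotvec [-0.01  0.03 -0.06]
```

```bash
echo '[[[-22.3,-48.3,0],[0,0,0],10],[[-22.3,-48.3,0],[0,0,0],10],[[-22.3,-48.3,0],[0,0,0],10],[[-11.1,-24.1,0],[0,0,0],10],[[0,0,0],[0,0,0],10],[[0,0,0],[0,0,0],10]]' | python3 -m handwheel; python3 t.py 514.2 -47.4 137 -17
python3 - <<'E'
from h import *
snap('wrist','w2');snap('top','top2');snap('side','side2')
a=[load(f)['img'] for f in('w2','top2')]
cv2.imwrite('pics/v2.png',cv2.resize(np.hstack([a[0],a[1]])[:,:,::-1],(800,300),interpolation=cv2.INTER_AREA))
E
```

```text
time: 7.52
tool_pos: [514.6, -47.8, 137.3]
orientation: [180.0, 0.0, -17.0]
force: [-0.5, 0.3, -2.6]
width: 19.5
gripper_force: 59.5
pos [514.56 -47.78 137.27] rpy [179.99   0.   -16.97] F [-0.47  0.28 -2.57] t 7.53 w 19.5 g 59.5
tool d [-0.46 -0.26  0.27]
rotvec [0.01 0.   0.03]
```

View pics/w2.png

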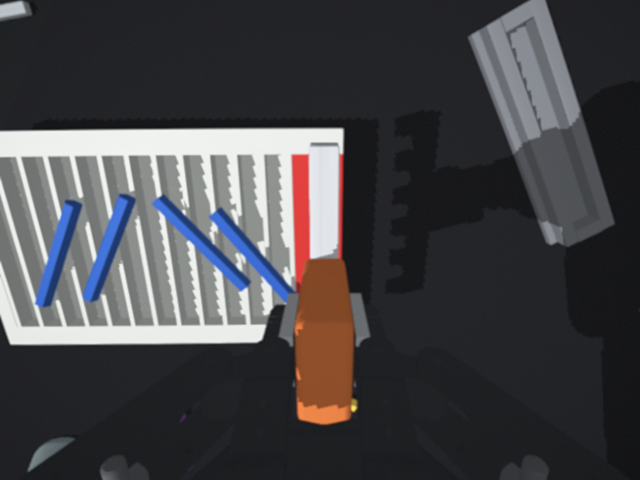

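The rake is gripped square over the red apron. Bar is at (324,200), rack corner at (343,128), and the rods are clear to the left, the nearest ending at (290,297). Next is a check of the rack pose from this view.

Run:
```python
from h import *
c=load('w2'); im=c['img'].astype(int)
w=im.min(2)>150
# upper edge of rail
P=[]
for u in range(10,300,10):
    v=np.argmax(w[100:160,u])+100-.5; P.append(onz(c,(u,v),46.5)[:2])
P=np.array(P); d=np.polyfit(P[:,1],P[:,0],1); print('edge ang',np.degrees(np.arctan(d[0])),'(x per y) -> dir',90-np.degrees(np.arctan(d[0])))
L=[]
for v in range(320,338,3):pass
for v in range(131,152,3):
    u=np.where(w[v,300:380])[0].max()+300.5; L.append(onz(c,(u,v),46.5)[:2])
L=np.array(L); 
for O,a in(((547.8,62.6),73.),):
    a=np.radians(a); ex=np.array([np.cos(a),np.sin(a)]); ey=np.array([-ex[1],ex[0]])
    print('rail y',np.round((P-O)@ey,1)); print('end x',np.round((L-O)@ex,1))
    o=manip.get_obs()['tool_pos'][:2]; print('tcp in rack',(o-O)@ex,(o-O)@ey)
    q=(im[:,:,2]>130)&(im[:,:,0]<90); n,l,s,ct=cv2.connectedComponentsWithStats(q.astype(np.uint8))
    for i in range(1,n):
        if s[i,4]>200:
            W=np.array([onz(c,p,52)[:2] for p in np.argwhere(l==i)[:,::-1]]); W=np.c_[(W-O)@ex,(W-O)@ey].astype(np.float32); r=cv2.minAreaRect(W); print('rod',np.round(r[0],1),np.round(r[1],1),round(r[2],1),W.min(0),W.max(0))
```

```text
edge ang 16.949794162953438 (x per y) -> dir 73.05020583704656
rail y [-81.2 -81.2 -81.1 -81.  -80.9 -81.5 -81.4 -81.3 -81.3 -81.2 -81.2 -81.1
 -81.1 -81.6 -81.6 -81.5 -81.5 -81.5 -81.4 -81.4 -81.4 -81.3 -81.3 -81.3
 -81.3 -81.3 -81.3 -81.2 -81.2]
end x [-126.9 -126.9 -126.9 -127.  -127.  -127.  -127.1]
tcp in rack -115.68715876461646 -0.6382953087293971
rod [41.8  1.1] [88.5  7.4] 60.8 [ 18.238499 -39.126537] [64.890915 40.933918]
rod [-28.6  -2.4] [ 7.2 85.6] 40.5 [-58.63158  -37.001118] [ 0.90366626 30.652082  ]
rod [80.1  5.9] [88.8  6.6] 61.5 [ 56.581543 -33.779617] [102.65667   46.264534]
rod [-64.    6.4] [ 7.3 81.9] 37.3 [-88.46978  -27.972298] [-36.97278   40.481453]
```

```bash
echo '[[[0,0.5,20],[0,0,0],10],[[0,0,12],[0,0,0],10],[[0,0,0],[0,0,0],10],[[0,0,0],[0,0,0],10]]' | python3 -m handwheel |grep -E 'pos|force'
for i in 1 2 3 4; do echo; done | head -0
echo '[[[0,0,1],[0,0,0],10],[[0,0,0],[0,0,0],10]]' | python3 -m handwheel |grep -E 'pos|^force'
echo '[[[0,0,1],[0,0,0],10],[[0,0,0],[0,0,0],10]]' | python3 -m handwheel |grep -E 'pos|^force'
echo '[[[0,0,1],[0,0,0],10],[[0,0,0],[0,0,0],10]]' | python3 -m handwheel |grep -E 'pos|^force'
```

```text
tool_pos: [514.5, -48.0, 105.4]
force: [-0.5, 1.0, -1.2]
gripper_force: 59.5
tool_pos: [514.5, -48.0, 104.6]
force: [0.3, 0.2, -2.5]
tool_pos: [514.4, -48.0, 103.3]
force: [-0.5, -0.4, -1.7]
tool_pos: [514.4, -48.0, 102.2]
force: [0.8, -0.3, -2.2]
```

```bash
alias p=true
echo '[[[0,0,1],[0,0,0],10],[[0,0,0],[0,0,0],10]]' | python3 -m handwheel |grep -E 'pos|^force'
echo '[[[0,0,1],[0,0,0],10],[[0,0,0],[0,0,0],10]]' | python3 -m handwheel |grep -E 'pos|^force'
echo '[[[0,0,1],[0,0,0],10],[[0,0,0],[0,0,0],10]]' | python3 -m handwheel |grep -E 'pos|^force'
echo '[[[0,0,1],[0,0,0],10],[[0,0,0],[0,0,0],10]]' | python3 -m handwheel |grep -E 'pos|^force'
```

```text
tool_pos: [514.4, -48.0, 101.2]
force: [-1.2, 0.1, -2.4]
tool_pos: [514.4, -48.0, 100.2]
force: [-0.1, 0.1, -2.6]
tool_pos: [514.4, -48.0, 99.2]
force: [0.0, 0.6, -2.5]
tool_pos: [514.4, -48.0, 98.2]
force: [0.3, -0.6, -2.4]
```

```bash
echo '[[[0,0,1],[0,0,0],10],[[0,0,0],[0,0,0],10]]' | python3 -m handwheel |grep -E 'pos|^force'
echo '[[[0,0,1],[0,0,0],10],[[0,0,0],[0,0,0],10]]' | python3 -m handwheel |grep -E 'pos|^force'
echo '[[[0,0,1],[0,0,0],10],[[0,0,0],[0,0,0],10]]' | python3 -m handwheel |grep -E 'pos|^force'
echo '[[[0,0,1],[0,0,0],10],[[0,0,0],[0,0,0],10]]' | python3 -m handwheel |grep -E 'pos|^force'
```

```text
tool_pos: [514.4, -48.0, 97.2]
force: [-0.1, 1.0, -1.0]
tool_pos: [514.3, -48.0, 96.2]
force: [-0.4, 1.3, -1.6]
tool_pos: [514.3, -48.0, 95.2]
force: [0.9, -0.7, -3.0]
tool_pos: [514.4, -48.0, 94.2]
force: [0.9, 0.3, -2.4]
```

```bash
echo '[[[0,0,1],[0,0,0],10],[[0,0,0],[0,0,0],10]]' | python3 -m handwheel |grep -E 'pos|^force'
echo '[[[0,0,1],[0,0,0],10],[[0,0,0],[0,0,0],10]]' | python3 -m handwheel |grep -E 'pos|^force'
echo '[[[0,0,1],[0,0,0],10],[[0,0,0],[0,0,0],10]]' | python3 -m handwheel |grep -E 'pos|^force'
echo '[[[0,0,1],[0,0,0],10],[[0,0,0],[0,0,0],10]]' | python3 -m handwheel |grep -E 'pos|^force'
```

```text
tool_pos: [514.4, -48.0, 93.2]
force: [0.2, -0.2, -2.7]
tool_pos: [514.4, -48.0, 92.2]
force: [-0.0, 0.3, -2.7]
tool_pos: [514.4, -48.0, 91.2]
force: [0.3, -0.1, -2.9]
tool_pos: [514.5, -48.0, 90.5]
force: [-0.8, 0.2, 0.9]
```

```bash
echo '[[[0,0,0.6],[0,0,0],10],[[0,0,0],[0,0,0],10],[[0,0,0],[0,0,0],10]]' | python3 -m handwheel |grep -E 'pos|^force'
echo '[[[0,-5,0],[0,0,0],10],[[0,0,0],[0,0,0],10]]' | python3 -m handwheel |grep -E 'pos|^force'
echo '[[[0,-5,0],[0,0,0],10],[[0,0,0],[0,0,0],10]]' | python3 -m handwheel |grep -E 'pos|^force'
echo '[[[0,-5,0],[0,0,0],10],[[0,0,0],[0,0,0],10]]' | python3 -m handwheel |grep -E 'pos|^force'
```

```text
tool_pos: [514.5, -48.0, 89.9]
force: [-0.1, 0.0, 3.8]
tool_pos: [516.1, -43.0, 89.9]
force: [-0.7, -3.1, 4.6]
tool_pos: [517.6, -38.1, 89.9]
force: [-1.8, -3.1, 5.4]
tool_pos: [519.1, -33.3, 89.9]
force: [-0.8, -3.3, 5.1]
```

```bash
cat > r.py <<'E'
from h import *
o=manip.get_obs(); a=np.radians(73.03); ex=np.array([np.cos(a),np.sin(a)]); ey=np.array([-ex[1],ex[0]]); d=o['tool_pos'][:2]-[547.8,62.6]; f=o['force']
print('x %.1f y %.1f z %.2f  Fx %.1f Fy %.1f Fz %.1f t %.1f'%(d@ex,d@ey,o['tool_pos'][2],f[:2]@ex,f[:2]@ey,f[2]+2.5,o['time']))
E
echo '[[[0,-5,-0.3],[0,0,0],10],[[0,-5,-0.1],[0,0,0],10]]' | python3 -m handwheel >/dev/null; python3 r.py
echo '[[[0,-5,-0.1],[0,0,0],10],[[0,-5,-0.1],[0,0,0],10]]' | python3 -m handwheel >/dev/null; python3 r.py
echo '[[[0,-5,-0.1],[0,0,0],10],[[0,-5,-0.1],[0,0,0],10],[[0,0,0],[0,0,0],10]]' | python3 -m handwheel >/dev/null; python3 r.py
```

```text
x -90.4 y -0.5 z 90.29  Fx -6.0 Fy 1.1 Fz 9.2 t 13.3
x -80.3 y -0.5 z 90.52  Fx -5.7 Fy 0.1 Fz 8.8 t 13.6
x -70.1 y -0.6 z 90.81  Fx -2.5 Fy -0.6 Fz 8.8 t 13.9
```

```bash
echo '[[[0,-5,-0.5],[0,0,0],10],[[0,-5,-0.13],[0,0,0],10]]' | python3 -m handwheel >/dev/null; python3 r.py
echo '[[[0,-5,-0.13],[0,0,0],10],[[0,-5,-0.13],[0,0,0],10]]' | python3 -m handwheel >/dev/null; python3 r.py
echo '[[[0,-5,-0.13],[0,0,0],10],[[0,0,0],[0,0,0],10]]' | python3 -m handwheel >/dev/null; python3 r.py
```

```text
x -60.3 y -0.5 z 91.24  Fx -5.4 Fy 0.4 Fz 7.9 t 14.2
x -50.2 y -0.5 z 91.52  Fx -5.6 Fy -0.2 Fz 7.7 t 14.4
x -44.9 y -0.5 z 91.62  Fx -1.9 Fy -0.2 Fz 7.9 t 14.7
```

```bash
cat > rods.py <<'E'
import sys; from h import *
c=snap(sys.argv[1],sys.argv[2]); im=c['img'].astype(int); O=[547.8,62.6]; a=np.radians(73.03); ex=np.array([np.cos(a),np.sin(a)]); ey=np.array([-ex[1],ex[0]])
h=cv2.cvtColor(c['img'],cv2.COLOR_RGB2HSV); q=((h[:,:,0]>104)&(h[:,:,0]<122)&(h[:,:,1]>140)&(h[:,:,2]>60)).astype(np.uint8)
n,l,s,ct=cv2.connectedComponentsWithStats(q)
for i in range(1,n):
    if s[i,4]>40:
        W=np.array([onz(c,p,48)[:2] for p in np.argwhere(l==i)[:,::-1]]); W=np.c_[(W-O)@ex,(W-O)@ey].astype(np.float32); r=cv2.minAreaRect(W)
        v=W-W.mean(0); e=np.linalg.svd(v,full_matrices=False)[2][0]
        if abs(r[0][0])<150 and abs(r[0][1])<90: print('rod',np.round(r[0],1),np.round(r[1],1),'ang off groove',round(np.degrees(np.arctan(e[0]/e[1])),1))
E
python3 rods.py wrist w3
echo '[[[0,-5,-0.4],[0,0,0],10],[[0,-5,-0.15],[0,0,0],10]]' | python3 -m handwheel >/dev/null; python3 r.py
echo '[[[0,-5,-0.15],[0,0,0],10],[[0,-5,-0.15],[0,0,0],10]]' | python3 -m handwheel >/dev/null; python3 r.py
echo '[[[0,-5,-0.15],[0,0,0],10],[[0,0,0],[0,0,0],10]]' | python3 -m handwheel >/dev/null; python3 r.py
python3 rods.py wrist w4
```

```text
rod [-10.1 -12.5] [10.9 60.7] ang off groove -30.2
rod [41.   2.9] [92.8 11. ] ang off groove 29.2
rod [-64.5  -9.5] [ 9.2 57.9] ang off groove -0.7
rod [79.2  7.5] [94.5 11.2] ang off groove 28.6
x -35.2 y -0.5 z 92.04  Fx -5.1 Fy 0.5 Fz 7.2 t 15.0
x -25.1 y -0.5 z 92.32  Fx -4.3 Fy 0.2 Fz 7.2 t 15.2
x -19.9 y -0.5 z 92.48  Fx 0.0 Fy -0.3 Fz 5.5 t 15.5
rod [ -3.3 -18.7] [10.1 61.9] ang off groove -2.4
rod [40.4  2.9] [92.1 11. ] ang off groove 29.1
rod [-63.3   3.4] [83.2  9.5] ang off groove -0.0
rod [78.6  7.5] [94.  11.1] ang off groove 28.5
```

```bash
python3 rods.py top top4; python3 rods.py side side4
```

```text
rod [86. 12.] [58.1 14.1] ang off groove 28.7
rod [52.9 16.8] [41.2 13.6] ang off groove 30.4
rod [-72.5  12.1] [81.6  4.3] ang off groove 0.6
```

```bash
echo '[[[0,-5,-0.15],[0,0,0],10],[[0,-5,-0.15],[0,0,0],10]]' | python3 -m handwheel >/dev/null; python3 r.py
echo '[[[0,-5,-0.15],[0,0,0],10],[[0,-5,-0.15],[0,0,0],10]]' | python3 -m handwheel >/dev/null; python3 r.py
echo '[[[0,-5,-0.15],[0,0,0],10],[[0,0,0],[0,0,0],10]]' | python3 -m handwheel >/dev/null; python3 r.py
python3 rods.py wrist w5
```

```text
x -10.5 y -0.6 z 92.78  Fx -3.8 Fy -0.4 Fz 6.4 t 15.9
x -0.2 y -0.6 z 93.08  Fx -2.8 Fy -1.0 Fz 4.8 t 16.1
x 5.1 y -0.6 z 93.25  Fx 0.8 Fy -0.3 Fz 5.4 t 16.4
rod [39.4  2.6] [92.1 11.7] ang off groove 28.9
rod [-62.2   3.4] [ 9.7 82.9] ang off groove -0.1
rod [77.8  7.6] [93.1 11.2] ang off groove 28.4
```

```bash
echo '[[[0,-5,-0.12],[0,0,0],10],[[0,-5,-0.13],[0,0,0],10]]' | python3 -m handwheel >/dev/null; python3 r.py
echo '[[[0,-5,-0.14],[0,0,0],10],[[0,-5,-0.14],[0,0,0],10]]' | python3 -m handwheel >/dev/null; python3 r.py
echo '[[[0,-5,-0.14],[0,0,0],10],[[0,0,0],[0,0,0],10]]' | python3 -m handwheel >/dev/null; python3 r.py
python3 rods.py wrist w6
```

```text
x 14.6 y -0.7 z 93.52  Fx -2.2 Fy 0.7 Fz 4.9 t 16.7
x 24.8 y -0.7 z 93.80  Fx -2.6 Fy 0.0 Fz 3.6 t 16.9
x 30.1 y -0.7 z 93.96  Fx -0.3 Fy 0.7 Fz 3.6 t 17.2
rod [ 10.5 -16.4] [ 8.6 71.3] ang off groove -0.4
rod [ 43.  -17.1] [ 7.5 60.1] ang off groove 2.3
rod [-61.2   3.1] [10.2 83.2] ang off groove -0.3
rod [78.5  7.1] [92.4 10.5] ang off groove 27.7
```

```bash
echo '[[[0,-5,0.2],[0,0,0],10],[[0,-5,-0.13],[0,0,0],10]]' | python3 -m handwheel >/dev/null; python3 r.py
echo '[[[0,-5,-0.13],[0,0,0],10],[[0,-5,-0.13],[0,0,0],10]]' | python3 -m handwheel >/dev/null; python3 r.py
echo '[[[0,-5,-0.13],[0,0,0],10],[[0,0,0],[0,0,0],10]]' | python3 -m handwheel >/dev/null; python3 r.py
python3 rods.py wrist w7
```

```text
x 39.5 y -0.8 z 93.98  Fx -3.3 Fy 0.1 Fz 4.9 t 17.5
x 49.8 y -0.7 z 94.16  Fx -3.4 Fy -0.3 Fz 4.9 t 17.7
x 55.1 y -0.7 z 94.30  Fx 0.5 Fy -0.4 Fz 5.2 t 18.0
rod [ 11.  -10.4] [ 7.9 83.4] ang off groove -0.1
rod [ 42.7 -17. ] [ 8.1 60.3] ang off groove -2.8
rod [-60.4   3.3] [10.1 83.6] ang off groove -0.3
rod [80.8  9. ] [90.9 10.2] ang off groove 22.7
```

```bash
echo '[[[0,-5,-0.13],[0,0,0],10],[[0,-5,-0.13],[0,0,0],10]]' | python3 -m handwheel >/dev/null; python3 r.py
echo '[[[0,-5,-0.13],[0,0,0],10],[[0,-5,-0.13],[0,0,0],10]]' | python3 -m handwheel >/dev/null; python3 r.py
echo '[[[0,-5,-0.13],[0,0,0],10],[[0,0,0],[0,0,0],10]]' | python3 -m handwheel >/dev/null; python3 r.py
python3 rods.py wrist w8
```

```text
x 64.6 y -0.8 z 94.48  Fx -3.3 Fy -0.4 Fz 5.4 t 18.3
x 74.8 y -0.8 z 94.73  Fx -3.0 Fy 0.0 Fz 5.1 t 18.5
x 80.2 y -0.8 z 94.93  Fx 1.8 Fy -0.4 Fz 5.0 t 18.8
rod [ 11.3 -10.1] [ 7.6 83.8] ang off groove -0.2
rod [44.2 -5.1] [ 9.6 83.7] ang off groove -0.6
rod [-59.8   3.3] [ 9.8 83.4] ang off groove -0.4
rod [ 99.2 -10.8] [49.7  9.5] ang off groove 0.7
```

```bash
echo '[[[0,-5,-0.13],[0,0,0],10],[[0,-5,-0.13],[0,0,0],10]]' | python3 -m handwheel >/dev/null; python3 r.py
echo '[[[0,-5,-0.13],[0,0,0],10],[[0,0,0],[0,0,0],10]]' | python3 -m handwheel >/dev/null; python3 r.py
python3 rods.py wrist w9
echo '[[[0,-5,-0.13],[0,0,0],10],[[0,-5,-0.13],[0,0,0],10]]' | python3 -m handwheel >/dev/null; python3 r.py
echo '[[[0,-3,-0.07],[0,0,0],10],[[0,0,0],[0,0,0],10],[[0,0,0],[0,0,0],10]]' | python3 -m handwheel >/dev/null; python3 r.py
python3 rods.py wrist w10
```

```text
x 89.6 y -0.8 z 95.15  Fx -2.8 Fy -0.7 Fz 3.7 t 19.1
x 95.1 y -0.8 z 95.28  Fx 1.3 Fy -0.0 Fz 4.4 t 19.3
rod [ 11.5 -10.3] [ 7.5 83.4] ang off groove -0.3
rod [44.5 -5. ] [ 9.6 83.9] ang off groove -0.2
rod [-59.6   3.5] [ 9.6 83.7] ang off groove -0.3
x 104.6 y -0.9 z 95.52  Fx -2.3 Fy 0.1 Fz 3.6 t 19.6
x 107.8 y -0.9 z 95.70  Fx 2.2 Fy -0.8 Fz 3.6 t 20.0
rod [ 11.7 -10.2] [ 7.4 83.6] ang off groove -0.2
rod [44.9 -4.8] [10.  84.2] ang off groove -0.2
rod [-59.5   3.4] [ 9.3 83.3] ang off groove -0.2
rod [ 97.1 -20.8] [ 3.6 29.4] ang off groove -1.0
```

```bash
echo '[[[0,0,-10],[0,0,0],10],[[0,0,-30],[0,0,0],10],[[0,0,-20],[0,0,0],10],[[0,40,0],[0,0,0],10],[[0,50,0],[0,0,0],10],[[0,50,0],[0,0,0],10],[[0,50,0],[0,0,0],10],[[0,50,0],[0,0,0],10],[[0,50,0],[0,0,0],10],[[0,0,0],[0,0,0],10]]' | python3 -m handwheel >/dev/null; python3 r.py
python3 rods.py wrist w11; python3 t.py 539.2 -231.5 145 12.3;  python3 rods.py top t11;python3 - <<'E'
from h import *
cv2.imwrite('pics/v.png',cv2.resize(np.hstack([load('t11')['img'][150:320,170:480],])[:,:,::-1],None,fx=2.5,fy=2.5,interpolation=2))
E
```

```text
x -185.2 y -0.1 z 156.14  Fx 1.1 Fy 0.2 Fz -0.2 t 21.3
rod [ 5.7 -9.9] [ 9.1 83. ] ang off groove -0.1
rod [40.2 -4.6] [ 5.9 82.8] ang off groove -0.1
rod [-67.9   4.4] [ 7.4 83.5] ang off groove -0.1
pos [ 494.31 -113.14  156.04] rpy [-1.800e+02 -2.000e-02 -1.727e+01] F [ 1.18 -1.35 -2.92] t 21.35 w 19.2 g 60.0
tool d [77.99 99.71 11.06]
rotvec [ 0.000e+00 -2.000e-02 -2.957e+01]
rod [97.6  9.1] [83.2  8. ] ang off groove 0.0
rod [41.  -2.8] [83.2  8.5] ang off groove -0.3
rod [ 7.5 -7.9] [82.6  8.5] ang off groove 0.0
rod [-66.7   6.9] [ 8.8 81.3] ang off groove -0.2
```

View pics/w11.png

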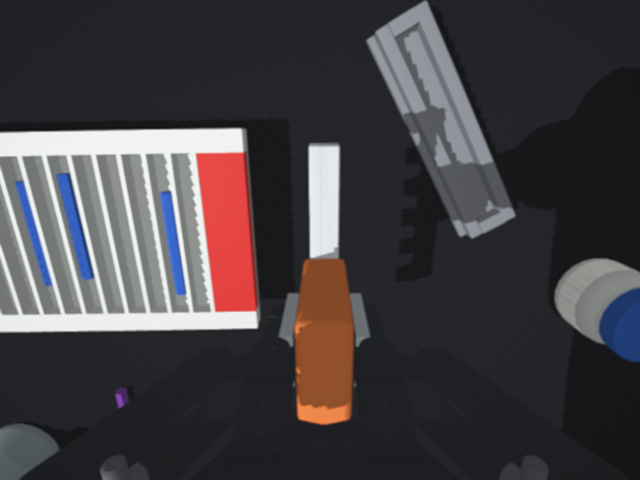

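View pics/v.png

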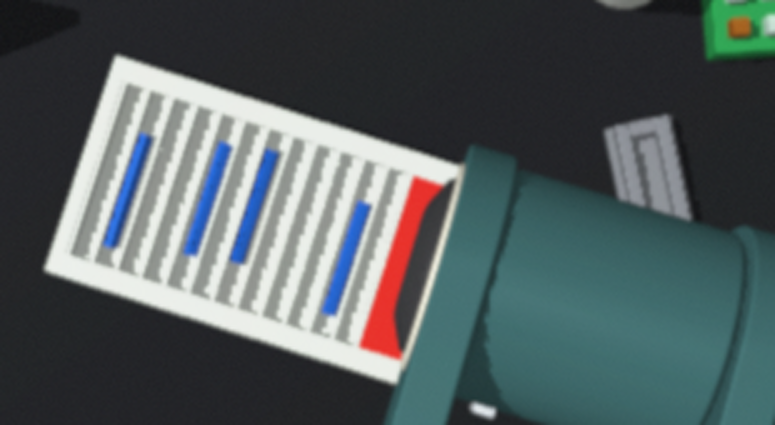

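All four rods lie seated and parallel at grooves +97, +43, +7 and -65, and the rake sits in the grip exactly as before. Taking it back.

```bash
echo '[[[26,33.3,0],[0,0,0],10],[[26,33.3,0],[0,0,0],10],[[26,33.3,0],[0,0,0],10],[[0,0,0],[0,0,-10],10],[[0,0,0],[0,0,-10],10],[[0,0,0],[0,0,-9.6],10],[[0,0,20],[0,0,0],10],[[0,0,0],[0,0,0],10],[[0,0,0],[0,0,0],10]]' | python3 -m handwheel >/dev/null; python3 t.py 539.5 -231.8 53 12.35
python3 - <<'E'
from h import *
c=snap('wrist','w12'); im=c['img'].astype(int)
q=(im.min(2)>75); q[:, :250]=0; q[:,400:]=0; q[300:]=0
cv2.imwrite('pics/w12c.png',cv2.resize(c['img'][60:420,180:460][:,:,::-1],None,fx=1.6,fy=1.6))
E
```

```text
pos [ 539.85 -230.1   135.32] rpy [-1.7998e+02  3.0000e-02  1.2380e+01] F [ 0.49  0.08 -2.37] t 22.52 w 19.1 g 60.2
tool d [-0.66  1.62 82.32]
rotvec [-0.02  0.03  0.03]
```

View pics/w12c.png

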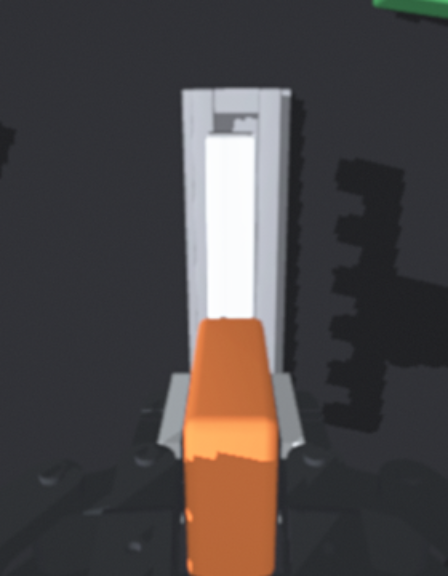

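The crop shows the bar at (230,225) lying parallel over the slot, only slightly left of its middle. I correct by (-0.6, +1.6) and lower.

```bash
echo '[[[-0.6,1.6,20],[0,0,0],10],[[0,0,25],[0,0,0],10],[[0,0,11],[0,0,0],10],[[0,0,0],[0,0,0],10],[[0,0,0],[0,0,0],10]]' | python3 -m handwheel >/dev/null; python3 t.py 539.5 -231.8 53 12.35
echo '[[[0,0,4],[0,0,0],10],[[0,0,4],[0,0,0],10],[[0,0,4],[0,0,0],10],[[0,0,0],[0,0,0],10]]' | python3 -m handwheel >/dev/null; python3 t.py 539.5 -231.8 53 12.35
```

```text
pos [ 539.94 -232.33   80.44] rpy [ 1.7996e+02 -5.0000e-02  1.2480e+01] F [ 0.51 -0.19 -1.83] t 23.2 w 19.3 g 60.2
tool d [-0.34 -0.63 27.44]
rotvec [ 0.04 -0.05  0.13]
pos [ 539.39 -232.03   67.18] rpy [-1.7998e+02  3.0000e-02  1.2490e+01] F [-0.53  0.21 -3.54] t 23.7 w 19.3 g 60.2
tool d [ 0.17 -0.2  14.18]
rotvec [-0.02  0.03  0.14]
```

```bash
echo '[[[0,0,4],[0,0,0],10],[[0,0,4],[0,0,0],10],[[0,0,0],[0,0,0],10]]' | python3 -m handwheel >/dev/null; python3 t.py 539.5 -231.8 53 12.35
echo '[[[0,0,3],[0,0,0],10],[[0,0,2.3],[0,0,0],10],[[0,0,0],[0,0,0],10]]' | python3 -m handwheel >/dev/null; python3 t.py 539.5 -231.8 53 12.35
```

```text
pos [ 539.4  -232.05   59.17] rpy [-1.7998e+02  3.0000e-02  1.2480e+01] F [ 0.33  0.94 -2.29] t 24.07 w 19.2 g 60.2
tool d [ 0.16 -0.22  6.17]
rotvec [-0.02  0.03  0.13]
pos [ 539.49 -232.07   54.09] rpy [-1.7999e+02  2.0000e-02  1.2490e+01] F [ 0.04  0.08 -2.19] t 24.45 w 19.1 g 60.2
tool d [ 0.07 -0.27  1.09]
rotvec [-0.01  0.02  0.14]
```

```bash
echo '[[[0,0,0.7],[0,0,0],10],[[0,0,0],[0,0,0],10]]' | python3 -m handwheel >/dev/null; python3 t.py 539.5 -231.8 53 12.35
echo '[[[0,0,0.7],[0,0,0],10],[[0,0,0],[0,0,0],10]]' | python3 -m handwheel >/dev/null; python3 t.py 539.5 -231.8 53 12.35
echo '[[[0,0,0.7],[0,0,0],10],[[0,0,0],[0,0,0],10]]' | python3 -m handwheel >/dev/null; python3 t.py 539.5 -231.8 53 12.35
```

```text
pos [ 539.6  -232.13   53.64] rpy [180.    -0.    12.49] F [ 0.05  0.11 -3.23] t 24.7 w 19.2 g 60.2
tool d [-0.03 -0.35  0.64]
rotvec [ 0.   -0.    0.14]
pos [ 539.64 -232.18   53.08] rpy [ 1.7999e+02 -1.0000e-02  1.2490e+01] F [ 0.29  0.05 -1.28] t 24.95 w 19.2 g 60.4
tool d [-0.06 -0.4   0.08]
rotvec [ 0.01 -0.01  0.14]
pos [ 539.71 -232.26   53.08] rpy [ 1.7998e+02 -2.0000e-02  1.2480e+01] F [-4.33  1.42  7.41] t 25.2 w 19.2 g 61.6
tool d [-0.11 -0.5   0.08]
rotvec [ 0.02 -0.02  0.13]
```

Seated: contact came at the original height. Now I release, opening gradually so neither finger drags, and then rise.

```bash
echo '[[[0,0,0],[0,0,0],30],[[0,0,0],[0,0,0],60],[[0,0,0],[0,0,0],60],[[0,0,0],[0,0,0],60],[[0,0,-15],[0,0,0],60],[[0,0,-40],[0,0,0],60],[[0,0,-50],[0,0,0],60],[[0,0,-50],[0,0,0],60],[[0,0,0],[0,0,0],60],[[0,0,0],[0,0,0],60]]' | python3 -m handwheel 20
python3 - <<'E'
from h import *
c=snap('wrist','w13'); im=c['img'].astype(int)
def wr(m,z,name,box):
    q=np.zeros(m.shape,bool); x0,x1,y0,y1=box; q[y0:y1,x0:x1]=m[y0:y1,x0:x1]
    W=np.array([onz(c,p,z)[:2] for p in np.argwhere(q)[:,::-1]],np.float32); r=cv2.minAreaRect(W)
    print(name,len(W),np.round(r[0],1),np.round(r[1],1),round(r[2],2))
wr(im.min(2)>75,20,'cradle20',(285,360,90,290))
wr(im.min(2)>185,36,'bar36',(300,340,100,290))
wr((im[:,:,0]>225)&(im[:,:,2]<120),98,'griptop',(300,340,160,280))
E
python3 rods.py top t13
```

```text
time: 26.45
tool_pos: [539.5, -232.1, 207.5]
orientation: [180.0, -0.0, 12.5]
force: [0.3, 0.6, -1.3]
width: 60.1
gripper_force: 0.0
cradle20 7670 [ 543.6 -230.9] [172.2  48.5] 12.24
bar36 1230 [ 539.6 -231.9] [148.   13.2] 12.83
griptop 1138 [ 539.3 -231.2] [40.7 17. ] 11.84
rod [97.6  9.1] [83.2  8. ] ang off groove 0.0
rod [41.  -2.8] [83.2  8.5] ang off groove -0.2
rod [ 7.5 -8.2] [82.   8.5] ang off groove -0.1
rod [-66.6   6.9] [ 8.7 81.2] ang off groove -0.1
```

View pics/w13.png

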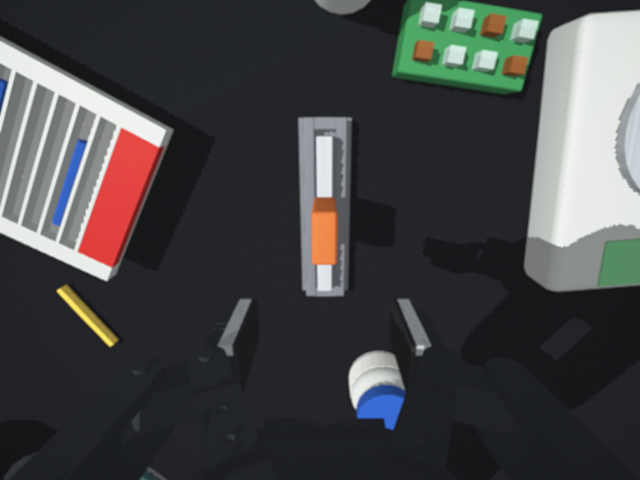

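The rake stands upright in its cradle (grip at (324,232)), released, and all four rods are seated. Handing in.

```bash
python3 -c "
from workcell import manip
print(manip.close_job())"
```

```text
the job is handed in; nothing more can be done
None
```

The job is handed in at about 26.5 s: all four rods lie parallel in grooves and the rake stands released in its cradle; rake-on-rack force read at most about 9 N, and the interface returned no verdict.

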